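Feel for the calibrator's close-fitting well and seat the reference probe

ROBOT

A 6-joint arm with a two-finger parallel gripper is mounted at the origin on a cart in front of the work surface, level with it; the furniture and walls round the work are solid. World frame = base frame: x ahead of the robot, y to its left, z up, the work surface at z = 0. Lengths are in m, angles in degrees, forces in N, time in s.
With the tool pointing down it reaches from about 0.4 to 0.825 m from the base axis. Payload 7 kg.
Tool frame: the origin (TCP) lies at the very end of the fingers, on their centre line; the grasp point (between the pads) lies 19 mm behind it (r.hold_point_z is the distance from the TCP to the grasp point, in m); z points along the fingers, y is the line along which they close (so a half turn about z gives the same grasp; the last joint's range is limited). The gripper opens to 88 mm and grips with 3 to 60 N. Pads are 19 mm wide; open, the fingers measure 130 mm over their backs; the gripper's body (78 mm by 193 mm) begins 47 mm behind the grasp point.
Start: joints at [-55.915, 20.546, 0.682, 0, -70.136, -16.507], TCP at [0.204, -0.643, 0.227] pointing down, gripper open.
Joint ranges: [-176.03, 176.03], [-82.01, 121.73], [-58.28, 71.71], [-173.87, 95.51], [-174.79, -0.11], [-173.66, 173.66]. Speed limits (degrees/s): [136.94, 136.94, 172.46, 180, 180, 180].

INTERFACE

Orientations are given as [roll, pitch, yaw] about the fixed x, y, z axes, in that order (R = Rz(yaw) Ry(pitch) Rx(roll)).
In Python, from plant import telemetry, vision, workorder, r gives the robot as it stands.
- The arm moves only by the tool move_arm, never from a script. Its argument "plan" is a list of rows, each a list of 7 numbers: the opening, from -1 (shut) to 1 (fully open), so that 0 is half open, then the shift along the world's x, y, z in m, then the turn, a rotation vector about the world's x, y, z in degrees. In form: [[fingers, dx, dy, dz, ax, ay, az], ...]. A call has 1 to 20 rows; each row shifts and turns the commanded pose from where the row before left it; what a row does not reach is not made up. A row lasts 1/8 s, in which the tool goes at most 62.5 mm and 10.7 degrees, less where a joint would pass 70% of its speed; a pose out of reach is approached as far as the arm can. A call is refused whole if a number of a shift passes 0.0625 or a number of a turn 10.7, either way. A call with a gripper value outside its range is refused whole. The fingers move at their own pace and stop on an object; "force" is the grip in N (left out, the last holds). Time passes only in rows, so rows that do not move let the fingers close. It gives the time, the measured TCP pose, the force, the opening and the grip force at its end, in the units of the state.
- telemetry.get_state(): the state, without advancing time (a new reading comes with each control period).
- vision.capture(name): name is "scene" or "top" or "wrist"; returns a dict with "img" (480x640x3 uint8, red, green, blue), "depth" (480x640 float32, m along the optical axis (not along the pixel's ray), 0 where there is no reading), "intrinsics" (3x3 intrinsics, pixels), "R" (3x3) and "t" (3): a world point X has camera coordinates R X + t. Camera axes: x right, y down, z forward; pixel columns grow to the right and rows downward; lengths in m; the calibration is good to about 2 mm. A picture is of the moment at which its call begins.
- workorder.close_job(): hands the job in; it is judged then, once.
The state is a dict: "time_s": time; "joints": joint angles; "qd": joint speeds; "joint_torque": joint torques, N m; "tcp_pos": TCP position; "eef_rot": TCP orientation; "contact_force": force on the tool from outside, world axes, zero at the start; "moment": the same for the moment, N m; "gripper_width": finger opening in m; "gripper_force": force on a finger pad.
Only numpy, scipy, OpenCV 4.12 (cv2) and the standard library are available. Lean on these libraries where they do the work, as an engineer would, in place of code of your own. Each camera call takes 0.05 s, during which the arm holds its last target. There are 200 camera calls.

TASK

Take the steel reference probe out of its leaning holder and seat it in the narrow well of the metal-block calibrator, the one of the two wells that it fits closely; the block with this well is clamped a few millimetres off its nominal place, so feel for the well, lightly and without forcing anything. Start edge-first: with the probe clearly leaning (some 20 degrees), dip the low edge of its foot into the well until the middle of the foot is just below the rim, then straighten it upright and press it down against the stiff plug until its collar sits flush on the block. Let go, and leave the beaker and the two vials where they stand.

Things in the scene. Friction and masses are not known exactly. Their poses are not given: they have to be found in the camera images.
- probe_grip (a point): Centre of the probe's black grip, where to hold it. Probe, foot to head: steel shank 16 mm diameter, 50 mm long; steel collar 26 mm diameter, 4 mm thick; plain cylindrical black grip 20 mm diameter, 56 mm long. 110 mm overall, about 0.12 kg. z runs along the probe from foot to head; this point is 82 mm above the foot, 28 mm above the collar and 28 mm below the head.
- probe_foot (a point): Centre of the probe's flat foot face (free end of the shank, 1.5 mm chamfer); z along the probe toward its head. The collar's underside lies 50 mm up the z axis. The probe starts in the holder, leaning 20 degrees from vertical.
- well_nominal (a point): Nominal centre of the narrow well's mouth; z straight up. The height is true (block top, 70 mm above the desk), but the well lies up to 6 mm off along each of the calibrator's x and y, differently each time: find it by touch (or sight). Well: 17.5 mm diameter, 1 mm chamfer, 52 mm deep, upright, in a rigid aluminium block 44 x 44 x 60 mm. Home: collar on the block, foot 50 mm below the mouth.
- wide_mouth (a point): Centre of the mouth of the other, wider well (25 mm diameter, 52 mm deep), 60 mm from the nominal narrow one along the calibrator's -y; for another probe. In the narrow well a dark steel plug starts 28 to 38 mm below the mouth; it slides stiffly (about 10 N, no spring) down to 51 mm, so the probe does not fall home by itself.
- calibrator: The calibrator, fixed to the desk: a grey plastic base 96 x 130 x 10 mm (x, y, z) bearing a ribbed aluminium block 64 x 52 x 60 mm with the wide well and a black display on its -x face (at -y), and the smaller bare block with the narrow well (at +y). Origin at the centre of its underside; both blocks' tops are 70 mm above it.
- holder: The leaning holder, fixed: grey plastic sleeve 34 x 34 x 52 mm between two dark steel cheeks on a base plate 84 x 64 x 5 mm. Origin at the centre of its underside. The sleeve's mouth and the probe's head lean 20 degrees toward the holder's -x; the collar rests on the sleeve's end, about 70 mm above the desk. The probe slides out of its 18 mm square hole along its own axis.
- beaker: Bystander: small glass beaker, 52 mm diameter, 64 mm high; origin at the centre of its underside. Leave it alone.
- vial_a: Bystander: screw-capped vial, 22 mm diameter, 58 mm high; origin at the centre of its underside. Leave it alone.
- vial_b: Bystander: another such vial. Leave it alone.

How it is judged (in metres and radians):
On the way:
1. the probe leans by at least 7 degrees while the centre of its foot is below the rim of the narrow well (within 17 mm of the nominal centre) (z of probe_foot in the frame of well_nominal below 0 m and horizontal distance between probe_foot and well_nominal below 0.017 m and angle between probe_foot's own z axis and vertical above 0.12 rad), for 0.1 s.
At the end, for the whole second after the job is handed in: The probe stands upright (within 3.4 degrees) in the narrow well, its foot at least 47.5 mm deep (collar within 2.5 mm of the block's top) and within 11 mm of the well's nominal axis, released; the beaker and both vials are within 30 mm of where they stood (z of probe_foot in the frame of well_nominal below -0.0475 m and horizontal distance between probe_foot and well_nominal below 0.011 m and angle between probe_foot's own z axis and vertical below 0.06 rad and distance of each of beaker, vial_a, vial_b from where it was at the start of the episode below 0.03 m); the robot touches nothing.
It fails at once if the probe is forced against the calibrator with more than 60 N (contact force between probe and calibrator above 60 N).
It fails at once if the beaker or a vial is pushed more than 30 mm (distance of any of beaker, vial_a, vial_b from where it was at the start of the episode above 0.03 m).
It also fails if it takes over 61 s, if anything falls off the work surface, if the arm or the gripper's body presses on something with over 40 N, if the wrist force passes 120 N, or if a joint passes its speed limit or range.

## Working session

There is one attempt and no reset: what is moved stays moved. The work goes in short steps, Python scripts to look and compute and a tool call to move; the robot and the scene stay as the last step left them, time stands still between calls to the robot, and variables do not carry over. Pictures are saved under pics/ and viewed, at most 14 in all, crops included, and the job is handed in when it is done.

Besides the shell and the picture viewer there is one more tool, called after "Request:" as name(argument=value, ...), one argument or row to a line, values as JSON. move_arm: Moves the arm, as the interface text tells. Its arguments: {"type":"object","properties":{"plan":{"type":"array"},"force":{"type":"number"}},"required":["plan"]}

```bash
ls; mkdir -p pics; python3 - <<'E'
from plant import telemetry, vision, workorder, r
import cv2, numpy as np, pickle
d={}
for n in("scene","top"):
    c=vision.capture(n); d[n]=c; cv2.imwrite(f"pics/{n}0.png",c["img"][:,:,::-1])
    print(n,c["intrinsics"].tolist(),(-c["R"].T@c["t"]).round(3),c["R"].round(3).tolist())
pickle.dump(d,open("d0.pkl","wb"))
print(telemetry.get_state())
E
```

```text
pics
scene [[551.5262612536078, 0.0, 329.54265200648223], [0.0, 551.5262612536078, 245.13032969148665], [0.0, 0.0, 1.0]] [-0.141 -0.573  0.452] [[0.559, -0.829, 0.02], [-0.336, -0.248, -0.909], [0.758, 0.501, -0.417]]
top [[541.9628283937683, 0.0, 318.932699121501], [0.0, 541.9628283937683, 241.0751051723715], [0.0, 0.0, 1.0]] [ 0.392 -0.142  1.089] [[0.025, -1.0, -0.004], [-0.985, -0.024, -0.17], [0.17, 0.008, -0.985]]
{'time_s': 0.1, 'joints': array([-5.59147513e+01,  2.05875970e+01,  6.39774938e-01, -1.59593844e-02,
       -7.01352432e+01, -1.65053368e+01]), 'qd': array([ 0.01784993, -0.08019864,  0.18469819, -0.10738735, -0.01742709,
       -0.02367104]), 'joint_torque': array([-3.30437193e-03, -5.84164846e+01,  2.93751007e+01,  7.01554030e+00,
        1.02297618e-02, -6.46623994e-05]), 'tcp_pos': array([ 0.20369641, -0.64308831,  0.22572467]), 'eef_rot': array([ 1.79916095e+02, -9.21572553e-03, -1.62425515e+02]), 'contact_force': array([-0.22495991, -0.81705963,  0.15427776]), 'moment': array([0.03761933, 0.00620856, 0.03485038]), 'gripper_force': 0.0, 'gripper_width': 0.0875523109335341}
```

View pics/scene0.png

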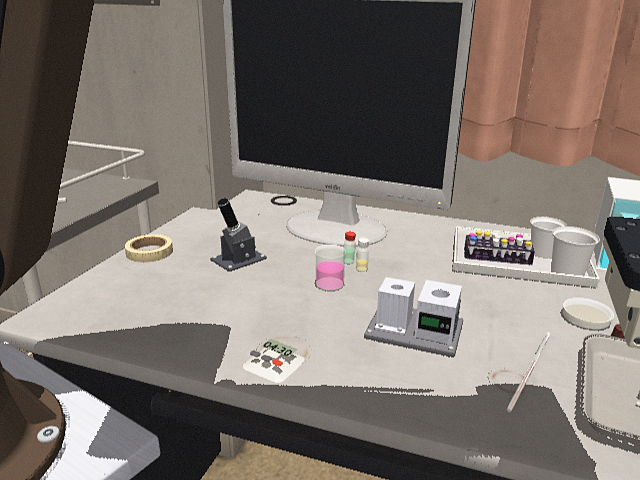

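View pics/top0.png

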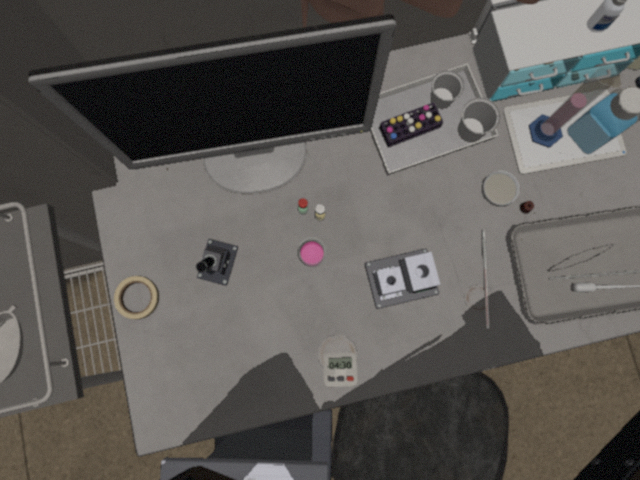

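The scene view shows the black grip at about (229,213) in the holder, the narrow block at (396,290) and the wide one at (440,295). In the top view the holder is at (217,262) with the probe head at (201,267), the narrow well at (390,281) and the wide well at (422,270). Next I'll take an enlarged crop and the first numbers.

```bash
cat > h.py <<'E'
import numpy as np
def ray(c,u,v):
    K=c["intrinsics"];d=c["R"].T@np.linalg.solve(K,[u,v,1.]);return -c["R"].T@c["t"],d
def onz(c,u,v,z):
    o,d=ray(c,u,v);return o+d*(z-o[2])/d[2]
def pix(c,X):
    p=c["intrinsics"]@(c["R"]@np.asarray(X)+c["t"]);return p[:2]/p[2]
def tri(c1,p1,c2,p2):
    A=[];b=[]
    S=np.zeros((3,3));q=np.zeros(3);L=[ray(c1,*p1),ray(c2,*p2)]
    for o,d in L:
        d=d/np.linalg.norm(d);M=np.eye(3)-np.outer(d,d);S+=M;q+=M@o
    X=np.linalg.solve(S,q)
    return X,[np.linalg.norm(np.cross(X-o,d/np.linalg.norm(d))) for o,d in L]
def cloud(c):
    K=c["intrinsics"];v,u=np.mgrid[:480,:640];z=c["depth"]
    P=np.stack([(u-K[0,2])/K[0,0]*z,(v-K[1,2])/K[1,1]*z,z],-1)
    return (P-c["t"])@c["R"]
E
python3 - <<'E'
import pickle,cv2,numpy as np
from h import *
d=pickle.load(open("d0.pkl","rb"));t,s=d["top"],d["scene"]
A=cv2.resize(t["img"][230:300,180:260],None,fx=5,fy=5,interpolation=2)
B=cv2.resize(t["img"][240:310,360:445],None,fx=4.7,fy=5,interpolation=2)
C=cv2.resize(s["img"][190:275,205:285],None,fx=5,fy=2.8/1,interpolation=2)
im=np.hstack([cv2.resize(A,(400,350)),cv2.resize(B,(400,350))])
cv2.imwrite("pics/crop1.png",im[:,:,::-1])
for n,u,v,z in[("narrow",390,281,.07),("wide",422,270,.07),("beaker",312,252,.06),("vr",303,204,.058),("vy",320,211,.058),("holder",217,262,.005),("head",201,267,.12)]:
    print(n,onz(t,u,v,z).round(4))
print("head tri",tri(t,(201,267),s,(225,202)))
P=cloud(t)
for (u,v) in[(390,272),(412,262),(201,267),(217,280)]: print(u,v,P[v,u].round(4))
E
```

```text
narrow [ 0.4947 -0.2692  0.07  ]
wide [ 0.5171 -0.3296  0.07  ]
beaker [ 0.5478 -0.1206  0.06  ]
vr [ 0.6425 -0.1003  0.058 ]
vy [ 0.6293 -0.1339  0.058 ]
holder [0.531  0.0717 0.005 ]
head [0.5064 0.0774 0.12  ]
head tri (array([0.50800089, 0.07674305, 0.11677045]), [np.float64(0.0018285567545266266), np.float64(0.001828556754526649)])
390 272 [ 0.5117 -0.2691  0.0704]
412 262 [ 0.5321 -0.311   0.0683]
201 267 [0.5057 0.0761 0.1256]
217 280 [0.4945 0.0695 0.0055]
```

View pics/crop1.png

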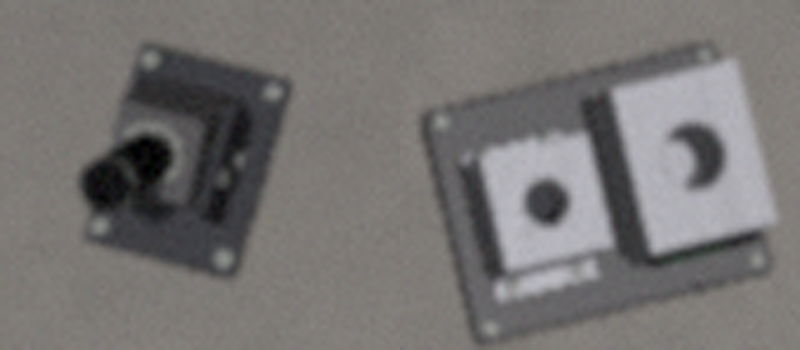

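The crop shows four holder base screws at crop (150,60), (273,92), (225,260), (98,227), the head at (107,185), the narrow well at (547,202) and the calibrator screws at (442,122), (707,54), (757,260), (488,330). These give me the frames.

```bash
python3 - <<'E'
import pickle,cv2,numpy as np
from h import *
d=pickle.load(open("d0.pkl","rb"));t,s=d["top"],d["scene"]
fa=lambda p:(180+p[0]/5-.4,230+p[1]/5-.4)
fb=lambda p:(360+(p[0]-400)/4.706-.4,240+p[1]/5-.4)
H=np.array([onz(t,*fa(p),.006) for p in[(150,60),(273,92),(225,260),(98,227)]])
C=np.array([onz(t,*fb(p),.011) for p in[(442,122),(707,54),(757,260),(488,330)]])
print("H",H.round(4).tolist(),H.mean(0)); print("C",C.round(4).tolist(),C.mean(0))
x=(H[0]+H[1]-H[2]-H[3]);hx=x/np.linalg.norm(x);print("hx",hx)
y=(C[0]+C[3]-C[1]-C[2]);cy=y/np.linalg.norm(y);print("cy",cy, "yaw",np.degrees(np.arctan2(-cy[0],cy[1])))
print([np.linalg.norm(H[i]-H[(i+1)%4]).round(4) for i in range(4)],[np.linalg.norm(C[i]-C[(i+1)%4]).round(4) for i in range(4)])
w=onz(t,*fb((547,202)),.07);W=onz(t,*fb((692,157)),.07);print("narrow",w,"wide",W, W+cy*.06)
P=cloud(t)
# block top points, fit narrow block rect
m=(abs(P[...,2]-.07)<.006)&(np.hypot(P[...,0]-w[0],P[...,1]-w[1])<.034)
q=(P[m][:,:2]).astype(np.float32);
vv,uu=np.nonzero(m); Q=np.array([onz(t,a,b,.07)[:2] for a,b in zip(uu,vv)],np.float32)
print("minrect",cv2.minAreaRect(Q), len(Q))
# grip dark pixels: depth cloud on grip
for n,c in d.items():
    P=cloud(c);g=c["img"].max(2)<60
    m=g&(P[...,2]>.075)&(P[...,2]<.135)&(np.hypot(P[...,0]-.515,P[...,1]-.075)<.06)
    X=P[m];print(n,len(X),X.mean(0).round(4)); u=np.linalg.svd(X-X.mean(0))[2][0];print(u*np.sign(u[2]))
    print(X[X[:,2]>.12].mean(0))
E
```

```text
H [[0.5722, 0.089, 0.006], [0.5603, 0.0383, 0.006], [0.4917, 0.054, 0.006], [0.5036, 0.1058, 0.006]] [0.53192612 0.07177143 0.006     ]
C [[0.5337, -0.2335, 0.011], [0.5641, -0.3464, 0.011], [0.4818, -0.3668, 0.011], [0.4513, -0.2536, 0.011]] [ 0.50775439 -0.30007731  0.011     ]
hx [ 0.97301094 -0.23075899  0.        ]
cy [-0.26004474  0.96559657  0.        ] yaw 15.072716983436358
[np.float64(0.052), np.float64(0.0704), np.float64(0.0531), np.float64(0.0706)] [np.float64(0.1169), np.float64(0.0848), np.float64(0.1173), np.float64(0.0848)]
narrow [ 0.49662989 -0.2707867   0.07      ] wide [ 0.51513791 -0.32890052  0.07      ] [ 0.49953523 -0.27096473  0.07      ]
minrect ((0.49576497077941895, -0.2696661353111267), (0.04423384740948677, 0.04451341554522514), 14.452558517456055) 490
scene 268 [0.5083 0.0704 0.0994]
[-0.28252433  0.18076819  0.9420737 ]
[0.50855426 0.07593066 0.12103799]
top 168 [0.5129 0.0731 0.1095]
[-0.42083076  0.20149801  0.88447726]
[0.5076213  0.0763182  0.12247285]
```

Request:
move_arm(
  plan=[
    [1, 0.025, 0.045, -0.003, 0, 0, -7.75],
    [1, 0.025, 0.045, -0.003, 0, 0, -7.75],
    [1, 0.025, 0.045, -0.003, 0, 0, -7.75],
    [1, 0.025, 0.045, -0.003, 0, 0, -7.75],
    [1, 0.025, 0.045, -0.003, -1.155, -4.87, 0],
    [1, 0.025, 0.045, -0.003, -1.155, -4.87, 0],
    [1, 0.025, 0.045, -0.003, -1.155, -4.87, 0],
    [1, 0.025, 0.045, -0.003, -1.155, -4.87, 0],
    [1, 0.0105, 0.045, -0.003, 0, 0, 0],
    [1, 0.0105, 0.045, -0.003, 0, 0, 0],
    [1, 0.0105, 0.045, -0.003, 0, 0, 0],
    [1, 0.0105, 0.045, -0.003, 0, 0, 0],
    [1, 0.0105, 0.045, -0.003, 0, 0, 0],
    [1, 0.0105, 0.045, -0.003, 0, 0, 0],
    [1, 0.0105, 0.045, -0.003, 0, 0, 0],
    [1, 0.0105, 0.045, -0.003, 0, 0, 0],
    [1, 0, 0, 0, 0, 0, 0],
    [1, 0, 0, 0, 0, 0, 0],
  ],
)

```text
time_s: 2.35
tcp_pos: [0.4873, 0.0763, 0.1781]
eef_rot: [-180.0, 20.0, 166.6]
contact_force: [-0.4, -0.6, -0.2]
gripper_width: 0.0877
gripper_force: 0.0
```

```bash
python3 - <<'E'
from plant import telemetry, vision, workorder, r
import cv2, numpy as np, pickle
from scipy.spatial.transform import Rotation as Ro
from h import *
s=telemetry.get_state();print(s["tcp_pos"],s["eef_rot"],s["joints"].round(1))
R=Ro.from_euler("xyz",s["eef_rot"],degrees=True).as_matrix();print(R.round(3))
c=vision.capture("wrist");pickle.dump((c,s),open("w1.pkl","wb"))
im=c["img"].copy()
print("cam in tool",R.T@(-c["R"].T@c["t"]-s["tcp_pos"]), (R.T@c["R"].T).round(3).tolist())
a=np.array([-.3328,.079,.9397])
g=np.array([.5148,.0748,.1001])
for k in(.028,0,-.028): 
    p=pix(c,g+k*a);print(p);cv2.circle(im,tuple(int(x) for x in p),3,(255,0,0),-1)
cv2.imwrite("pics/w1.png",im[:,:,::-1])
E
```

```text
[0.48734368 0.07628672 0.17806794] [-179.97486813   19.97232933  166.61326241] [  43.    -5.2  -50.3   28.3  -36.9 -168. ]
[[-0.914  0.232  0.332]
 [ 0.218  0.973 -0.08 ]
 [-0.342 -0.    -0.94 ]]
cam in tool [ 0.08400375  0.00025995 -0.15806211] [[-0.0, -0.951, -0.308], [1.0, -0.0, 0.0], [-0.0, -0.308, 0.951]]
[329.07117302 260.78334828]
[328.37103908 247.42956725]
[327.80366408 236.6079214 ]
```

View pics/w1.png

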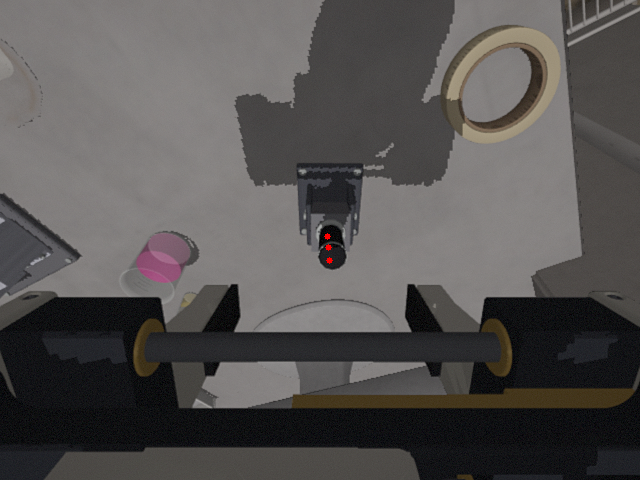

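The wrist view shows the probe head centred at about (332,257), within 3–4 px (about 1.5 mm) of my projected axis dots. I'll correct for that and approach along the axis.

Request:
move_arm(
  plan=[
    [0.3, -0.001, 0.006, 0, 0, 0, 0],
    [0.3, 0, 0, 0, 0, 0, 0],
    [0.3, 0.0042, -0.001, -0.012, 0, 0, 0],
    [0.3, 0.0042, -0.001, -0.012, 0, 0, 0],
    [0.3, 0.0042, -0.001, -0.012, 0, 0, 0],
    [0.3, 0.0042, -0.001, -0.012, 0, 0, 0],
    [0.3, 0.0042, -0.001, -0.012, 0, 0, 0],
    [0.3, 0.0042, -0.001, -0.012, 0, 0, 0],
    [0.3, 0.0042, -0.001, -0.012, 0, 0, 0],
    [0.3, 0.0042, -0.001, -0.012, 0, 0, 0],
    [0.3, 0, 0, 0, 0, 0, 0],
  ],
  force=35,
)

```text
time_s: 3.78
tcp_pos: [0.5248, 0.0687, 0.0931]
eef_rot: [179.8, 18.4, 167.0]
contact_force: [-0.2, -0.4, -0.2]
gripper_width: 0.0569
gripper_force: 0.0
```

```bash
python3 - <<'E'
from plant import telemetry, vision
import cv2, pickle
s=telemetry.get_state();print(s["joints"].round(1),s["tcp_pos"])
c=vision.capture("wrist");pickle.dump((c,s),open("w2.pkl","wb"))
cv2.imwrite("pics/w2.png",c["img"][:,:,::-1])
E
```

```text
[  33.4    5.7  -55.4   40.5  -20.5 -173.6] [0.52482962 0.06867215 0.09308533]
```

View pics/w2.png

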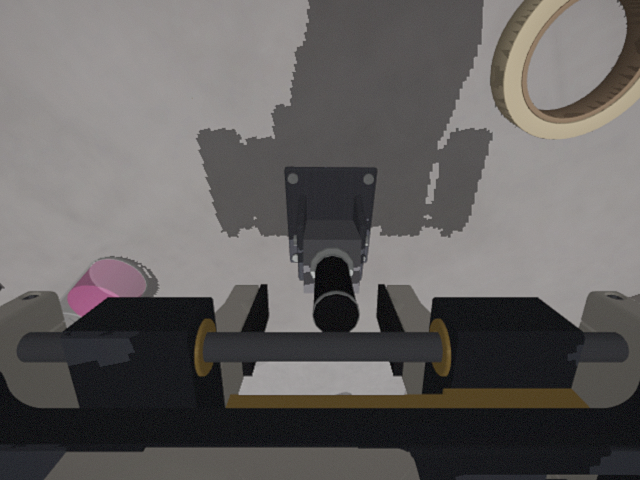

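The last joint hit its range (-173.6°) because the wrist was nearly aligned with the forearm. I'll back off and grip with the tool closer to vertical. The pads hold the leaning grip just as well that way, since the lean lies in the pad plane.

Request:
move_arm(
  plan=[
    [0.3, -0.004, 0.001, 0.015, 0, 0, 0],
    [0.3, -0.004, 0.001, 0.015, 0, 0, 0],
    [0.3, -0.004, 0.001, 0.015, 0, 0, 0],
    [0.3, -0.004, 0.001, 0.015, 0, 0, 0],
    [0.3, 0, 0, 0, 1.4, 6, 0],
    [0.3, 0, 0, 0, 1.4, 6, 0],
    [0.3, 0, 0, 0, 0, 0, 0],
  ],
)

```text
time_s: 4.7
tcp_pos: [0.5109, 0.0743, 0.1548]
eef_rot: [179.6, 6.2, 166.9]
contact_force: [0.1, -1.1, -0.2]
gripper_width: 0.0569
gripper_force: 0.0
```

```bash
python3 - <<'E'
from plant import telemetry
from scipy.spatial.transform import Rotation as Ro
import numpy as np
s=telemetry.get_state();print(s["joints"].round(1),s["tcp_pos"],s["eef_rot"])
R=Ro.from_euler("xyz",s["eef_rot"],degrees=True).as_matrix();print(R.round(4))
E
```

```text
[  33.4    5.5  -32.     5.7  -48.1 -140.1] [0.51085348 0.07431803 0.1547997 ] [179.617538     6.23656802 166.89079157]
[[-0.9682  0.2261  0.1073]
 [ 0.2255  0.9741 -0.0181]
 [-0.1086  0.0066 -0.9941]]
```

Request:
move_arm(
  plan=[
    [0.2, 0.0008, 0.0002, -0.0123, 0, 0, 0],
    [0.2, 0.0008, 0.0002, -0.0123, 0, 0, 0],
    [0.2, 0.0008, 0.0002, -0.0123, 0, 0, 0],
    [0.2, 0.0008, 0.0002, -0.0123, 0, 0, 0],
    [0.2, 0.0008, 0.0002, -0.0123, 0, 0, 0],
    [0.2, 0.0008, 0.0002, -0.0123, 0, 0, 0],
    [0.2, 0, 0, 0, 0, 0, 0],
    [-0.2, 0, 0, 0, 0, 0, 0],
    [-0.4, 0, 0, 0, 0, 0, 0],
  ],
)

```text
time_s: 5.82
tcp_pos: [0.5139, 0.0747, 0.0806]
eef_rot: [179.7, 6.2, 167.0]
contact_force: [0.3, -0.1, -1.1]
gripper_width: 0.0381
gripper_force: 0.0
```

```bash
python3 - <<'E'
from plant import telemetry, vision
import cv2, pickle
s=telemetry.get_state();print(s["joints"].round(1),s["tcp_pos"],s["eef_rot"])
c=vision.capture("wrist");pickle.dump((c,s),open("w3.pkl","wb"))
t=vision.capture("scene")["img"][150:300,170:330]
import numpy as np
im=np.hstack([cv2.resize(c["img"][150:390,200:480],(420,360)),cv2.resize(t,(380,360))])
cv2.imwrite("pics/w3.png",im[:,:,::-1])
E
```

```text
[  33.2   11.2  -37.4    7.1  -37.  -141.7] [0.51392138 0.07470919 0.08063855] [179.69888893   6.21796629 166.99377344]
```

View pics/w3.png

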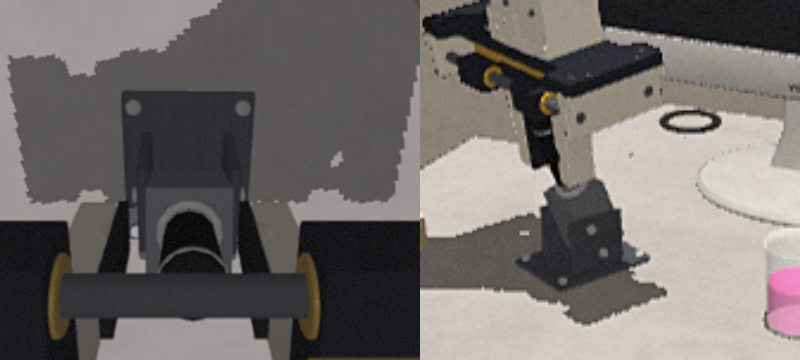

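Both views show the grip centred between the open fingers, with the pads beside it and clear of the collar. I'll close the fingers and draw the probe out along its axis.

Request:
move_arm(
  plan=[
    [-1, 0, 0, 0, 0, 0, 0],
    [-1, 0, 0, 0, 0, 0, 0],
    [-1, 0, 0, 0, 0, 0, 0],
    [-1, 0, 0, 0, 0, 0, 0],
    [-1, 0, 0, 0, 0, 0, 0],
  ],
  force=40,
)

```text
time_s: 6.55
tcp_pos: [0.5142, 0.0751, 0.0805]
eef_rot: [179.7, 6.2, 167.0]
contact_force: [-0.1, 5.9, 1.1]
gripper_width: 0.0192
gripper_force: 39.9
```

Request:
move_arm(
  plan=[
    [-1, -0.0022, 0.0005, 0.0061, 0, 0, 0],
    [-1, -0.0043, 0.001, 0.0122, 0, 0, 0],
    [-1, -0.0043, 0.001, 0.0122, 0, 0, 0],
    [-1, -0.0043, 0.001, 0.0122, 0, 0, 0],
    [-1, -0.0043, 0.001, 0.0122, 0, 0, 0],
    [-1, -0.0043, 0.001, 0.0122, 0, 0, 0],
    [-1, -0.0043, 0.001, 0.0122, 0, 0, 0],
    [-1, 0, 0, 0.02, 0, 0, 0],
    [-1, 0, 0, 0, 0, 0, 0],
  ],
)

```text
time_s: 7.68
tcp_pos: [0.4862, 0.0814, 0.1811]
eef_rot: [179.6, 6.3, 167.0]
contact_force: [0.1, 0.4, -2.9]
gripper_width: 0.0194
gripper_force: 39.9
```

```bash
python3 - <<'E'
from plant import telemetry, vision
import cv2, pickle,numpy as np
s=telemetry.get_state();print(s["joints"].round(1),s["tcp_pos"],s["eef_rot"],s["contact_force"],s["gripper_width"])
c=vision.capture("wrist");t=vision.capture("scene");p=vision.capture("top");pickle.dump((c,t,p,s),open("w4.pkl","wb"))
im=np.hstack([cv2.resize(c["img"][150:390,200:480],(400,400)),cv2.resize(t["img"][90:290,150:350],(400,400))])
cv2.imwrite("pics/w4.png",im[:,:,::-1])
E
```

```text
[  36.1    1.6  -32.4    5.7  -51.7 -142.5] [0.48619081 0.08143582 0.18111565] [179.62240489   6.29794595 166.99207175] [ 0.08759162  0.44892278 -2.90038013] 0.019379141067605334
```

View pics/w4.png

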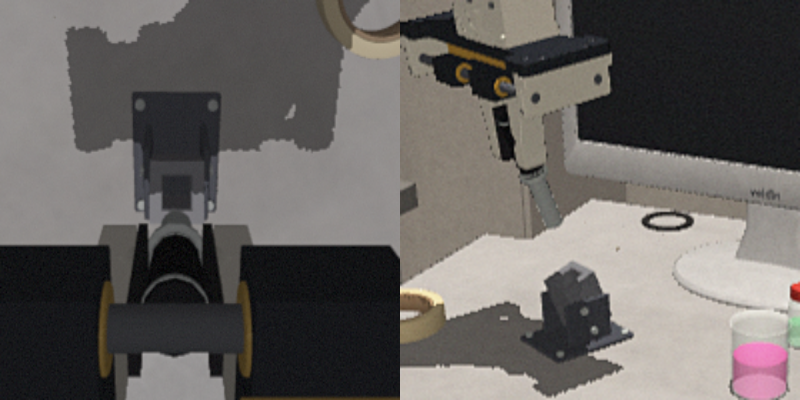

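The probe is out, still leaning and hanging in the fingers; the scene crop shows the collar at about (216,176) and the foot at about (224,199) in full-image pixels. Next I'll work out its pose in the hand from the depth points.

```bash
python3 - <<'E'
import pickle,numpy as np
from h import *
c,t,p,s=pickle.load(open("w4.pkl","rb"))
from scipy.spatial.transform import Rotation as Ro
R=Ro.from_euler("xyz",s["eef_rot"],degrees=True).as_matrix()
a=np.array([-.3328,.079,.9397]);G=s["tcp_pos"]-.019*R[:,2];F=G-.082*a
print("G",G,"F",F,"pix foot",pix(t,F),"collar",pix(t,F+.05*a),"wrist foot",pix(c,F),"top foot",pix(p,F))
P=cloud(t);rel=P-F;ax=rel@a;rad=np.linalg.norm(rel-ax[...,None]*a,axis=-1)
m=(ax>-.012)&(ax<.048)&(rad<.014)&(P[...,2]>.09)
X=P[m];A=ax[m];vv,uu=np.nonzero(m);print(len(X),"ax range",np.sort(A)[[0,2,5,-3]])
# centre line: image midpoints of shank in rows -> rays; use surface mean per slice + offset toward away from camera
cam=-t["R"].T@t["t"];vd=F-cam;vd-=vd@a*a;vd/=np.linalg.norm(vd)
wd=np.cross(a,vd)
for lo in np.arange(-.01,.045,.01):
    k=(A>lo)&(A<=lo+.01)
    if k.sum()>4:
        r=X[k]-F; print(round(lo,3),k.sum(),"w mid %.4f width %.4f  near %.4f"%((( r@wd).max()+(r@wd).min())/2,np.ptp(r@wd),(r@vd).min()))
print("wd",wd,"vd",vd)
E
```

```text
G [0.48413188 0.08178294 0.20000058] F [0.51142148 0.07530494 0.12294518] pix foot [225.7098042  198.23270257] collar [215.38537132 174.03435215] wrist foot [320.87067881 284.50561251] top foot [201.9657736 264.0471677]
267 ax range [-0.00694558 -0.00527385 -0.00486579  0.04760292]
-0.01 31 w mid 0.0007 width 0.0153  near -0.0104
0.0 49 w mid 0.0008 width 0.0157  near -0.0118
0.01 47 w mid 0.0006 width 0.0158  near -0.0110
0.02 49 w mid 0.0006 width 0.0153  near -0.0108
0.03 47 w mid 0.0005 width 0.0159  near -0.0117
0.04 44 w mid 0.0005 width 0.0244  near -0.0135
wd [-0.74458046  0.58949444 -0.31325576] vd [0.57866998 0.80390875 0.13737458]
```

Request:
move_arm(
  plan=[
    [-1, -0.0008, -0.017, 0, 0, 0, 0],
    [-1, -0.0016, -0.034, 0, 0, 0, 0],
    [-1, -0.0016, -0.034, 0, 0, 0, 0],
    [-1, -0.0016, -0.034, 0, 0, 0, 0],
    [-1, -0.0016, -0.034, 0, 0, 0, 0],
    [-1, -0.0016, -0.034, 0, 0, 0, 0],
    [-1, -0.0016, -0.034, 0, 0, 0, 0],
    [-1, -0.0016, -0.034, 0, 0, 0, 0],
    [-1, -0.0016, -0.034, 0, 0, 0, 0],
    [-1, -0.0016, -0.034, -0.006, 0, 0, 0],
    [-1, -0.0003, -0.021, -0.006, 0, 0, 0],
    [-1, 0, 0, -0.006, 0, 0, 0],
    [-1, 0, 0, 0, 0, 0, 0],
    [-1, 0, 0, 0, 0, 0, 0],
  ],
)

```text
time_s: 9.57
tcp_pos: [0.47, -0.2625, 0.1615]
eef_rot: [179.7, 6.2, 167.0]
contact_force: [-0.2, -0.3, -1.3]
gripper_width: 0.019
gripper_force: 39.9
```

```bash
python3 - <<'E'
from plant import telemetry, vision
import cv2, pickle,numpy as np
from h import *
s=telemetry.get_state();print(s["joints"].round(1),s["tcp_pos"],s["eef_rot"],s["contact_force"])
c=vision.capture("wrist");t=vision.capture("scene");p=vision.capture("top");pickle.dump((c,t,p,s),open("w5.pkl","wb"))
A=cv2.resize(t["img"][200:360,340:480],None,fx=2.8,fy=2.8,interpolation=2)
B=cv2.resize(c["img"][150:390,200:440],(448,448))
C=cv2.resize(p["img"][235:315,350:450],None,fx=4,fy=4)
print(A.shape)
im=np.hstack([A,B[:448,:390]])
cv2.imwrite("pics/w5.png",im[:,:,::-1])
F=s["tcp_pos"]+np.array([.0255,-.0074,-.0631]);W=[.4962,-.2702,.07]
print("F",F,pix(t,F),"well",pix(t,W),"wrist",pix(c,F),pix(c,W))
E
```

```text
[ -8.1   7.3 -26.7   0.3 -49.9 -95. ] [ 0.47001382 -0.26252061  0.16152055] [179.73694677   6.17142244 167.03550347] [-0.18011911 -0.3232197  -1.26423447]
(448, 392, 3)
F [ 0.49551382 -0.26992061  0.09842055] [397.80868467 267.66691382] well [396.79457524 285.14093278] wrist [319.40128847 281.79271991] [319.35774638 264.36552627]
```

View pics/w5.png

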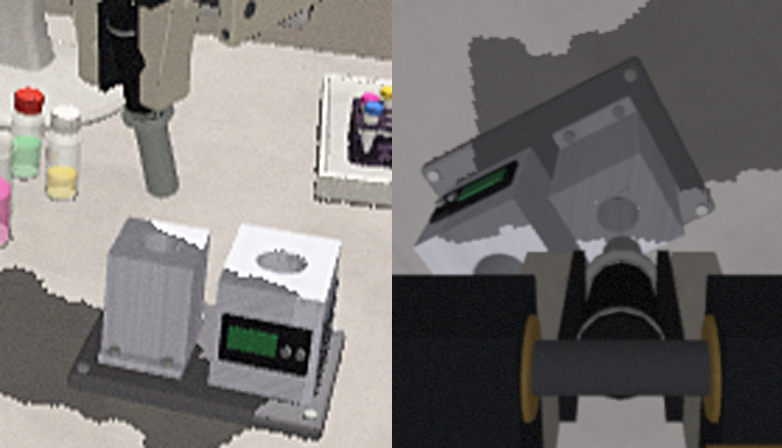

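The scene view puts the foot at (398,268), exactly as predicted, and the well mouth at (397,286). The wrist view puts the well at (320.5,264.6), within about 1 px of the prediction. Next I'll descend gently to just above the rim.

Request:
move_arm(
  plan=[
    [-1, 0.0023, 0, -0.004, 0, 0, 0],
    [-1, 0, 0, -0.006, 0, 0, 0],
    [-1, 0, 0, -0.006, 0, 0, 0],
    [-1, 0, 0, -0.005, 0, 0, 0],
    [-1, 0, 0, -0.003, 0, 0, 0],
    [-1, 0, 0, 0, 0, 0, 0],
    [-1, 0, 0, 0, 0, 0, 0],
  ],
)

```text
time_s: 10.6
tcp_pos: [0.4725, -0.263, 0.1376]
eef_rot: [179.7, 6.2, 167.0]
contact_force: [0.1, 0.3, -1.3]
gripper_width: 0.0192
gripper_force: 39.9
```

Request:
move_arm(
  plan=[
    [-1, 0, 0, -0.001, 0, 0, 0],
    [-1, 0, 0, -0.001, 0, 0, 0],
    [-1, 0, 0, 0, 0, 0, 0],
  ],
)

```text
time_s: 10.98
tcp_pos: [0.4723, -0.263, 0.1354]
eef_rot: [179.7, 6.2, 167.0]
contact_force: [0.2, 0.3, -1.0]
gripper_width: 0.0196
gripper_force: 39.9
```

Request:
move_arm(
  plan=[
    [-1, 0, 0, -0.001, 0, 0, 0],
    [-1, 0, 0, -0.001, 0, 0, 0],
    [-1, 0, 0, 0, 0, 0, 0],
  ],
)

```text
time_s: 11.35
tcp_pos: [0.4723, -0.2629, 0.1333]
eef_rot: [179.7, 6.2, 167.0]
contact_force: [-0.6, 1.0, -0.8]
gripper_width: 0.0194
gripper_force: 39.9
```

Request:
move_arm(
  plan=[
    [-1, 0, 0, -0.001, 0, 0, 0],
    [-1, 0, 0, -0.0005, 0, 0, 0],
    [-1, 0, 0, 0, 0, 0, 0],
  ],
)

```text
time_s: 11.72
tcp_pos: [0.4725, -0.263, 0.1321]
eef_rot: [179.7, 6.2, 167.0]
contact_force: [-0.3, -0.1, -0.4]
gripper_width: 0.0194
gripper_force: 39.9
```

```bash
python3 - <<'E'
from plant import telemetry, vision
import cv2, pickle,numpy as np
from h import *
s=telemetry.get_state();print(s["tcp_pos"],s["contact_force"],s["moment"])
c=vision.capture("wrist");t=vision.capture("scene");p=vision.capture("top");pickle.dump((c,t,p,s),open("w6.pkl","wb"))
A=cv2.resize(t["img"][240:310,360:430],(400,400),interpolation=2)
B=cv2.resize(c["img"][220:300,280:360],(400,400),interpolation=2)
im=np.hstack([A,B])
cv2.imwrite("pics/w6.png",im[:,:,::-1])
E
```

```text
[ 0.4724833  -0.26302532  0.13206995] [-0.257207   -0.11011311 -0.37479155] [-0.03483055  0.46376483  0.00502855]
```

View pics/w6.png

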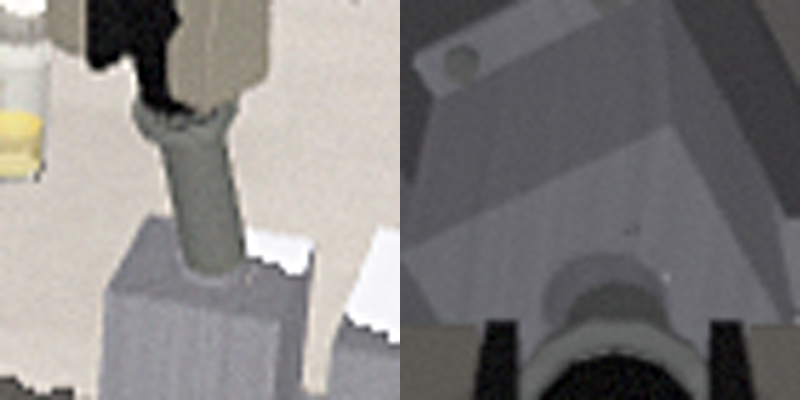

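The wrist crop shows the well as a crescent spanning x 542–668 around the shank (562–668), so the probe should shift about 1 mm toward -hy. The scene crop shows the foot edge inside the mouth, and there is no contact force. I'll shift and dip further.

Request:
move_arm(
  plan=[
    [-1, 0.0003, -0.0011, 0, 0, 0, 0],
    [-1, 0, 0, -0.0008, 0, 0, 0],
    [-1, 0, 0, -0.0008, 0, 0, 0],
    [-1, 0, 0, 0, 0, 0, 0],
  ],
)

```text
time_s: 12.38
tcp_pos: [0.4729, -0.2643, 0.1309]
eef_rot: [179.8, 6.2, 167.0]
contact_force: [-2.4, 0.1, 4.5]
gripper_width: 0.019
gripper_force: 40.0
```

Request:
move_arm(
  plan=[
    [-1, 0, 0, -0.0008, 0, 0, 0],
    [-1, 0, 0, -0.0008, 0, 0, 0],
    [-1, 0, 0, 0, 0, 0, 0],
  ],
)

```text
time_s: 12.75
tcp_pos: [0.4732, -0.2645, 0.1305]
eef_rot: [179.8, 6.3, 167.0]
contact_force: [-5.5, 1.7, 13.7]
gripper_width: 0.0195
gripper_force: 40.0
```

Reaction lies along the probe axis (-0.37 : 1). That means the foot face is on the far (+x) rim, so I'm dipped but about 2 mm too far forward. I'll ease back toward -x.

Request:
move_arm(
  plan=[
    [-1, -0.001, 0.0002, 0.0008, 0, 0, 0],
    [-1, -0.0005, 0.0001, 0, 0, 0, 0],
    [-1, 0, 0, 0, 0, 0, 0],
  ],
)

```text
time_s: 13.12
tcp_pos: [0.4719, -0.2642, 0.1304]
eef_rot: [179.8, 6.3, 167.0]
contact_force: [-1.0, -0.5, 5.9]
gripper_width: 0.0196
gripper_force: 40.0
```

Request:
move_arm(
  plan=[
    [-1, 0, 0, -0.0008, 0, 0, 0],
    [-1, 0, 0, -0.0004, 0, 0, 0],
    [-1, 0, 0, 0, 0, 0, 0],
  ],
)

```text
time_s: 13.5
tcp_pos: [0.4722, -0.2644, 0.13]
eef_rot: [179.8, 6.3, 167.0]
contact_force: [-3.8, 0.8, 13.4]
gripper_width: 0.019
gripper_force: 40.0
```

```bash
python3 - <<'E'
from plant import telemetry, vision
import cv2, pickle,numpy as np
from h import *
s=telemetry.get_state();print(s["tcp_pos"],s["contact_force"],s["moment"])
c=vision.capture("wrist");t=vision.capture("scene");pickle.dump((c,t,s),open("w7.pkl","wb"))
A=cv2.resize(t["img"][240:310,360:430],(400,400),interpolation=2)
B=cv2.resize(c["img"][220:300,280:360],(400,400),interpolation=2)
cv2.imwrite("pics/w7.png",np.hstack([A,B])[:,:,::-1])
E
```

```text
[ 0.47218965 -0.26435406  0.13003862] [-3.78263399  0.78504529 13.41055366] [0.09507468 1.13067246 0.00832779]
```

View pics/w7.png

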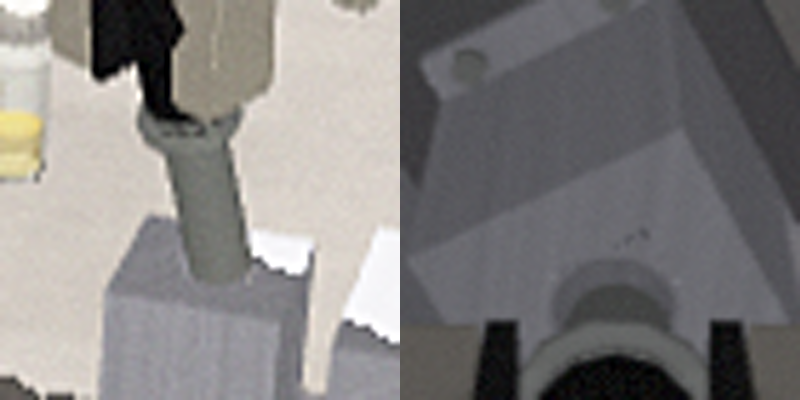

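The well (552–675) is now laterally centred on the shank (565–670). The far rim is at crop row 258 and the foot's high edge at row 285. I'll convert those to millimetres.

```bash
python3 - <<'E'
import pickle,numpy as np
from h import *
c,t,s=pickle.load(open("w7.pkl","rb"))
hx=np.array([.973,-.231,0]);hy=np.array([.231,.973,0])
q=lambda x,y:(280+(x-400)/5-.4,220+y/5-.4)
far=onz(c,*q(613,258),.07);hi=onz(c,*q(617,285),.07)
print("gap on rim plane mm",(far-hi)@hx*1e3)
for dz in(0,.002,.004,.006): h=onz(c,*q(617,285),.07+dz);print(dz,"gap",(far-h)@hx*1e3)
L=onz(c,*q(552,290),.07);R=onz(c,*q(675,290),.07);print("well width",np.linalg.norm(R-L)*1e3,"mid-y",(L+R)@hy/2)
print("well centre from far rim (r 8.75..9.75)",far-hx*.00875,far-hx*.00975)
F=s["tcp_pos"]+np.array([.0255,-.0074,-.0631]);print("F",F,"hi",F+.008*np.array([.9143,-.217,.342]),pix(c,F+.008*np.array([.9143,-.217,.342])),"seen",q(617,285))
ts=lambda x,y:(360+x/5.714-.4,240+y/5.714-.4)
print("scene foot low point seen",ts(218,284),"pred foot",pix(t,F),"edge low",pix(t,F-.008*np.array([.9143,-.217,.342])))
print(onz(t,*ts(218,284),.07))
E
```

```text
gap on rim plane mm -4.418573092921165
0 gap -4.418573092921165
0.002 gap -3.2498073050556866
0.004 gap -2.0810415171902745
0.006 gap -0.91227572932485
well width 17.644813754924154 mid-y -0.14743390518139315
well centre from far rim (r 8.75..9.75) [ 0.47950385 -0.2654768   0.07      ] [ 0.47853085 -0.2652458   0.07      ]
F [ 0.49768965 -0.27175406  0.06693862] hi [ 0.50500405 -0.27349006  0.06967462] [319.43089158 292.32778774] seen (323.0, 276.6)
scene foot low point seen (397.7519075953798, 289.30248512425624) pred foot [398.08510996 286.90697322] edge low [394.50608956 290.23614137]
[ 0.48606742 -0.2770336   0.07      ]
```

I had the image direction backwards: up in the wrist view is toward the robot (-x). The low edge is therefore about 4–5 mm off the -x rim, so the foot sits about 3.5 mm too far toward +x. That agrees with the force reading. Moving -hx by 3 mm and dipping again.

Request:
move_arm(
  plan=[
    [-1, 0, 0, 0.001, 0, 0, 0],
    [-1, -0.001, 0.0002, 0, 0, 0, 0],
    [-1, -0.001, 0.0002, 0, 0, 0, 0],
    [-1, -0.001, 0.0002, 0, 0, 0, 0],
    [-1, 0, 0, 0, 0, 0, 0],
  ],
)

```text
time_s: 14.22
tcp_pos: [0.4684, -0.2631, 0.1292]
eef_rot: [179.7, 6.2, 167.0]
contact_force: [2.6, -1.7, -2.0]
gripper_width: 0.0196
gripper_force: 39.9
```

Request:
move_arm(
  plan=[
    [-1, 0, 0, -0.001, 0, 0, 0],
    [-1, 0, 0, -0.0008, 0, 0, 0],
    [-1, 0, 0, 0, 0, 0, 0],
  ],
)

```text
time_s: 14.6
tcp_pos: [0.4685, -0.2633, 0.1277]
eef_rot: [179.7, 6.2, 167.0]
contact_force: [2.5, -0.9, 0.5]
gripper_width: 0.0195
gripper_force: 40.0
```

The light +x side force (2.5 N) with no vertical force shows the shank is against the -x rim, with the foot 2–3 mm below it. Now I'll straighten about the foot, 8° first.

Request:
move_arm(
  plan=[
    [-1, 0.0021, -0.0005, 0.0009, 0.46, 1.95, 0],
    [-1, 0.0021, -0.0005, 0.0009, 0.46, 1.95, 0],
    [-1, 0.0021, -0.0005, 0.0008, 0.46, 1.95, 0],
    [-1, 0.0021, -0.0005, 0.0008, 0.46, 1.95, 0],
    [-1, 0, 0, 0, 0, 0, 0],
  ],
)

```text
time_s: 15.22
tcp_pos: [0.4769, -0.2652, 0.1304]
eef_rot: [179.7, -1.9, 167.0]
contact_force: [1.7, -1.7, -1.1]
gripper_width: 0.0193
gripper_force: 40.0
```

Request:
move_arm(
  plan=[
    [-1, 0.0022, -0.0005, 0.0006, 0.46, 1.95, 0],
    [-1, 0.0022, -0.0005, 0.0006, 0.46, 1.95, 0],
    [-1, 0.0022, -0.0005, 0.0005, 0.46, 1.95, 0],
    [-1, 0.0022, -0.0005, 0.0005, 0.46, 1.95, 0],
    [-1, 0, 0, 0, 0, 0, 0],
  ],
)

```text
time_s: 15.85
tcp_pos: [0.4853, -0.2672, 0.1326]
eef_rot: [179.7, -9.9, 167.0]
contact_force: [0.9, -1.2, -1.7]
gripper_width: 0.0192
gripper_force: 40.0
```

Request:
move_arm(
  plan=[
    [-1, 0.0022, -0.0005, 0.0003, 0.46, 1.95, 0],
    [-1, 0.0022, -0.0005, 0.0003, 0.46, 1.95, 0],
    [-1, 0, 0, 0, 0, 0, 0],
  ],
)

```text
time_s: 16.23
tcp_pos: [0.4897, -0.2682, 0.1333]
eef_rot: [179.6, -13.9, 167.0]
contact_force: [1.6, -2.0, -2.3]
gripper_width: 0.0195
gripper_force: 40.0
```

```bash
python3 - <<'E'
from plant import telemetry, vision
import cv2, pickle,numpy as np
from h import *
s=telemetry.get_state();print(s["joints"].round(1),s["tcp_pos"],s["eef_rot"],s["contact_force"],s["moment"])
c=vision.capture("wrist");t=vision.capture("scene");p=vision.capture("top");pickle.dump((c,t,p,s),open("w8.pkl","wb"))
A=cv2.resize(t["img"][220:310,360:430],(400,514),interpolation=2)
B=cv2.resize(c["img"][200:303,280:360],(400,514),interpolation=2)
cv2.imwrite("pics/w8.png",np.hstack([A,B])[:,:,::-1])
# shank axis from scene depth
P=cloud(t);C=np.array([.4965,-.2695,.07]);rel=P-C
m=(rel[...,2]>.006)&(rel[...,2]<.042)&(np.hypot(rel[...,0],rel[...,1])<.022)
X=P[m];cam=-t["R"].T@t["t"];vd=(C-cam)*[1,1,0];vd/=np.linalg.norm(vd);wd=np.cross([0,0,1],vd);print(len(X),"wd",wd)
for lo in np.arange(.006,.042,.006):
    k=(X[:,2]-.07>lo)&(X[:,2]-.07<=lo+.006);r=(X[k]-C)
    if k.sum()>3: print(round(lo,3),k.sum(),"wmid %.4f width %.4f near %.4f"%(((r@wd).max()+(r@wd).min())/2,np.ptp(r@wd),np.median(r@vd)))
E
```

```text
[ -9.5  22.5 -10.3  -1.3 -71.1 -93. ] [ 0.48968782 -0.26816673  0.13332075] [179.64137604 -13.8536862  166.99320486] [ 1.59398488 -1.9634295  -2.308645  ] [-1.08795687 -1.55156724  0.12511713]
246 wd [-0.43058032  0.90255226  0.        ]
0.006 44 wmid 0.0005 width 0.0158 near -0.0086
0.012 46 wmid 0.0007 width 0.0156 near -0.0084
0.018 38 wmid 0.0006 width 0.0145 near -0.0082
0.024 44 wmid 0.0003 width 0.0156 near -0.0084
0.03 41 wmid 0.0006 width 0.0157 near -0.0085
0.036 33 wmid 0.0002 width 0.0142 near -0.0088
```

View pics/w8.png

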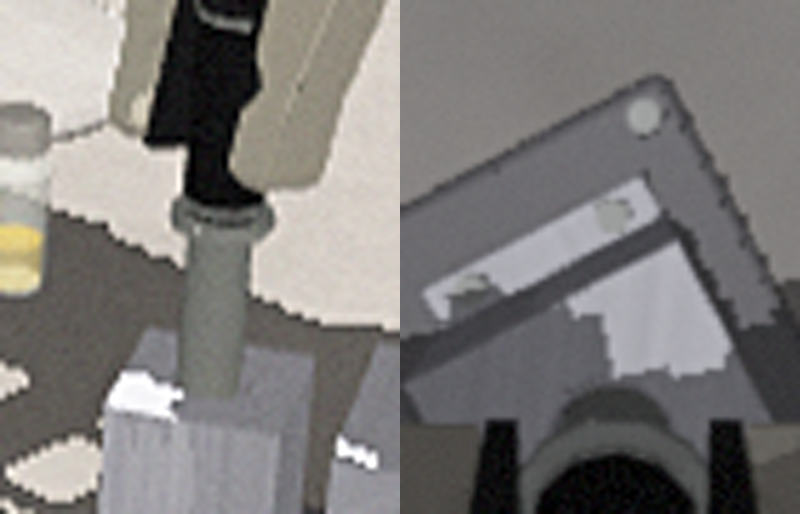

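The probe is upright (no drift along the shank) and its foot is in the well mouth, centred. I'll lower it in small steps and watch the forces.

Request:
move_arm(
  plan=[
    [-1, 0, 0, -0.001, 0, 0, 0],
    [-1, 0, 0, -0.001, 0, 0, 0],
    [-1, 0, 0, -0.001, 0, 0, 0],
    [-1, 0, 0, 0, 0, 0, 0],
  ],
)

```text
time_s: 16.88
tcp_pos: [0.4897, -0.2682, 0.1307]
eef_rot: [179.6, -13.9, 167.0]
contact_force: [1.5, -1.9, -0.8]
gripper_width: 0.0193
gripper_force: 40.0
```

Request:
move_arm(
  plan=[
    [-1, 0, 0, -0.0015, 0, 0, 0],
    [-1, 0, 0, -0.0015, 0, 0, 0],
    [-1, 0, 0, -0.0015, 0, 0, 0],
    [-1, 0, 0, 0, 0, 0, 0],
  ],
)

```text
time_s: 17.38
tcp_pos: [0.4897, -0.2681, 0.126]
eef_rot: [179.6, -13.9, 167.0]
contact_force: [1.6, -2.4, -2.2]
gripper_width: 0.0192
gripper_force: 40.0
```

Request:
move_arm(
  plan=[
    [-1, 0.0002, -0.0003, -0.002, 0, 0, 0],
    [-1, 0, 0, -0.002, 0, 0, 0],
    [-1, 0, 0, -0.002, 0, 0, 0],
    [-1, 0, 0, -0.002, 0, 0, 0],
    [-1, 0, 0, -0.002, 0, 0, 0],
    [-1, 0, 0, 0, 0, 0, 0],
  ],
)

```text
time_s: 18.12
tcp_pos: [0.4899, -0.2684, 0.116]
eef_rot: [179.6, -13.9, 167.0]
contact_force: [0.8, -0.2, -2.7]
gripper_width: 0.0193
gripper_force: 40.0
```

Request:
move_arm(
  plan=[
    [-1, 0, 0, -0.002, 0, 0, 0],
    [-1, 0, 0, -0.002, 0, 0, 0],
    [-1, 0, 0, -0.002, 0, 0, 0],
    [-1, 0, 0, 0, 0, 0, 0],
  ],
)

```text
time_s: 18.62
tcp_pos: [0.4899, -0.2684, 0.11]
eef_rot: [179.6, -13.9, 167.0]
contact_force: [0.1, -1.3, -2.0]
gripper_width: 0.0194
gripper_force: 39.9
```

Request:
move_arm(
  plan=[
    [-1, 0, 0, -0.0015, 0, 0, 0],
    [-1, 0, 0, -0.0015, 0, 0, 0],
    [-1, 0, 0, -0.0015, 0, 0, 0],
    [-1, 0, 0, -0.0015, 0, 0, 0],
    [-1, 0, 0, 0, 0, 0, 0],
  ],
)

```text
time_s: 19.25
tcp_pos: [0.4901, -0.2686, 0.1052]
eef_rot: [179.7, -13.8, 167.0]
contact_force: [-0.6, -0.3, 5.7]
gripper_width: 0.0193
gripper_force: 40.0
```

Request:
move_arm(
  plan=[
    [-1, 0, 0, -0.0015, 0, 0, 0],
    [-1, 0, 0, -0.0015, 0, 0, 0],
    [-1, 0, 0, -0.0015, 0, 0, 0],
    [-1, 0, 0, -0.0015, 0, 0, 0],
    [-1, 0, 0, 0, 0, 0, 0],
  ],
)

```text
time_s: 19.88
tcp_pos: [0.4902, -0.2686, 0.0994]
eef_rot: [179.7, -13.8, 167.0]
contact_force: [0.2, 1.3, 6.3]
gripper_width: 0.0195
gripper_force: 40.0
```

Request:
move_arm(
  plan=[
    [-1, 0, 0, -0.0015, 0, 0, 0],
    [-1, 0, 0, -0.0015, 0, 0, 0],
    [-1, 0, 0, -0.001, 0, 0, 0],
    [-1, 0, 0, 0, 0, 0, 0],
  ],
)

```text
time_s: 20.38
tcp_pos: [0.4902, -0.2686, 0.0954]
eef_rot: [179.7, -13.8, 167.0]
contact_force: [-1.4, 1.4, 7.3]
gripper_width: 0.0194
gripper_force: 40.0
```

Request:
move_arm(
  plan=[
    [-1, 0, 0, -0.001, 0, 0, 0],
    [-1, 0, 0, -0.001, 0, 0, 0],
    [-1, 0, 0, -0.001, 0, 0, 0],
    [-1, 0, 0, -0.001, 0, 0, 0],
    [-1, 0, 0, 0, 0, 0, 0],
  ],
)

```text
time_s: 21.0
tcp_pos: [0.4901, -0.2686, 0.0914]
eef_rot: [179.7, -13.8, 167.0]
contact_force: [-0.7, -0.1, 7.1]
gripper_width: 0.0192
gripper_force: 40.0
```

Request:
move_arm(
  plan=[
    [-1, 0, 0, -0.001, 0, 0, 0],
    [-1, 0, 0, -0.001, 0, 0, 0],
    [-1, 0, 0, 0, 0, 0, 0],
  ],
)

```text
time_s: 21.38
tcp_pos: [0.4902, -0.2686, 0.0894]
eef_rot: [179.7, -13.8, 167.0]
contact_force: [-1.0, 1.9, 7.9]
gripper_width: 0.0196
gripper_force: 40.0
```

Request:
move_arm(
  plan=[
    [-1, 0, 0, -0.001, 0, 0, 0],
    [-1, 0, 0, -0.001, 0, 0, 0],
    [-1, 0, 0, 0, 0, 0, 0],
  ],
)

```text
time_s: 21.75
tcp_pos: [0.4904, -0.2688, 0.0889]
eef_rot: [179.7, -13.8, 167.1]
contact_force: [-2.6, 3.7, 17.3]
gripper_width: 0.0191
gripper_force: 40.0
```

Request:
move_arm(
  plan=[
    [-1, 0, 0, -0.0008, 0, 0, 0],
    [-1, 0, 0, -0.0004, 0, 0, 0],
    [-1, 0, 0, 0, 0, 0, 0],
  ],
)

```text
time_s: 22.12
tcp_pos: [0.4905, -0.2689, 0.0887]
eef_rot: [179.7, -13.8, 167.1]
contact_force: [-3.0, 4.6, 24.6]
gripper_width: 0.0193
gripper_force: 40.0
```

```bash
python3 - <<'E'
from plant import telemetry, vision
import cv2, pickle,numpy as np
s=telemetry.get_state();print(s["tcp_pos"],s["contact_force"],s["moment"])
c=vision.capture("wrist");t=vision.capture("scene");p=vision.capture("top");pickle.dump((c,t,p,s),open("w9.pkl","wb"))
A=cv2.resize(t["img"][220:310,360:430],(400,514),interpolation=2)
B=cv2.resize(c["img"][200:303,280:360],(400,514),interpolation=2)
cv2.imwrite("pics/w9.png",np.hstack([A,B])[:,:,::-1])
E
```

```text
[ 0.49053741 -0.26885411  0.08874702] [-2.99990001  4.61323285 24.55174478] [ 2.0965409   2.60272716 -0.32022794]
```

View pics/w9.png

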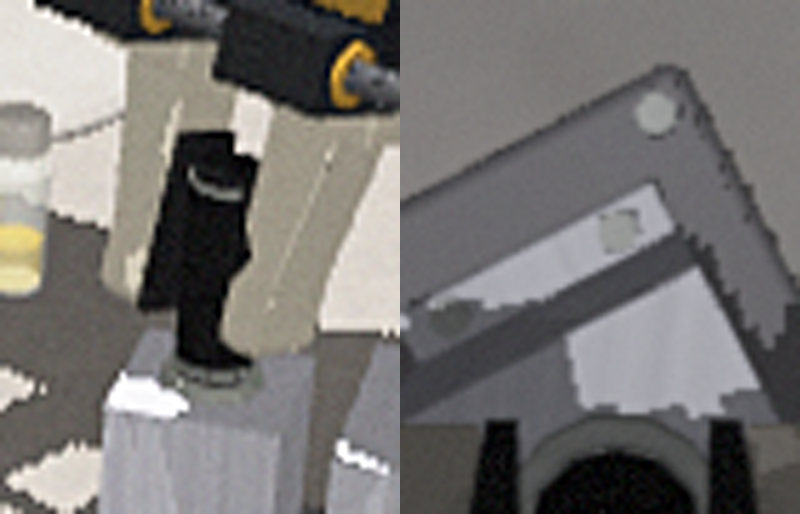

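The collar sits flush on the block (crop (210,375)) and the force has firmed up to 25 N. I'll relax the preload, open, and back off.

Request:
move_arm(
  plan=[
    [-1, 0, 0, 0.001, 0, 0, 0],
    [-1, 0, 0, 0.001, 0, 0, 0],
    [-0.5, 0, 0, 0, 0, 0, 0],
    [0, 0, 0, 0, 0, 0, 0],
    [0, 0, 0, 0, 0, 0, 0],
    [0, 0, 0, 0, 0, 0, 0],
    [0, 0, 0, 0, 0, 0, 0],
    [0, 0.002, -0.0005, 0.01, 0, 0, 0],
    [0, 0.003, -0.0007, 0.015, 0, 0, 0],
    [0, 0.003, -0.0007, 0.015, 0, 0, 0],
    [0, 0.004, -0.001, 0.02, 0, 0, 0],
    [0, 0, 0, 0.03, 0, 0, 0],
    [0, 0, 0, 0.03, 0, 0, 0],
    [0, 0, 0, 0, 0, 0, 0],
  ],
)

```text
time_s: 24.02
tcp_pos: [0.5036, -0.272, 0.2108]
eef_rot: [179.7, -13.5, 167.0]
contact_force: [-1.3, -0.3, -0.3]
gripper_width: 0.0438
gripper_force: 0.0
```

```bash
python3 - <<'E'
from plant import telemetry, vision
import cv2, pickle,numpy as np
from h import *
s=telemetry.get_state();print(s["tcp_pos"],s["contact_force"],s["gripper_width"])
t=vision.capture("scene");p=vision.capture("top")
d=pickle.load(open("d0.pkl","rb"))
P=cloud(t);C=np.array([.4965,-.2695,.07]);rel=P-C
for lo in np.arange(.0,.066,.006):
    k=(rel[...,2]>lo)&(rel[...,2]<=lo+.006)&(np.hypot(rel[...,0],rel[...,1])<.02)
    cam=-t["R"].T@t["t"];vd=(C-cam)*[1,1,0];vd/=np.linalg.norm(vd);wd=np.cross([0,0,1],vd);r=rel[k]
    if k.sum()>3: print(round(lo,3),k.sum(),"wmid %.4f width %.4f near %.4f"%(((r@wd).max()+(r@wd).min())/2,np.ptp(r@wd),np.median(r@vd)))
P=cloud(p);m=np.hypot(P[...,0]-.4965,P[...,1]+.2695)<.009;print("head z",np.median(P[m][:,2]),P[m][P[m][:,2]>.11].mean(0))
A=cv2.resize(t["img"][200:360,280:480],(600,480),interpolation=2)
cv2.imwrite("pics/w10.png",A[:,:,::-1])
E
```

```text
[ 0.50357852 -0.27198315  0.21078449] [-1.32158963 -0.30845604 -0.32671604] 0.043799397497565444
0.0 81 wmid -0.0000 width 0.0246 near -0.0098
0.006 56 wmid -0.0003 width 0.0201 near -0.0100
0.012 51 wmid -0.0006 width 0.0186 near -0.0104
0.018 51 wmid -0.0002 width 0.0184 near -0.0104
0.024 59 wmid 0.0002 width 0.0186 near -0.0099
0.03 52 wmid -0.0007 width 0.0185 near -0.0094
0.036 53 wmid -0.0003 width 0.0185 near -0.0104
0.042 54 wmid -0.0003 width 0.0196 near -0.0105
0.048 55 wmid -0.0009 width 0.0183 near -0.0102
0.054 101 wmid 0.0002 width 0.0195 near -0.0072
head z 0.29817542794343393 [ 0.49864543 -0.27001005  0.27371342]
```

```bash
python3 -c "
from plant import workorder
print(workorder.close_job())"
```

```text
the job is handed in; nothing more can be done
None
```

I dipped the probe edge-first into the narrow well, straightened it and pressed it down until its collar sat flush on the block. It was released upright, the beaker and vials were left alone, and the job was handed in at about 24 s; the hand-in returned no verdict.

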